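# Sweep the counted small parcels into the tray's trough and shut the lid

### The job

On the counting tray, sweep the two equal small parcels sideways off the deck into the open trough, sliding them rather than lifting them, then shut the trough's hinged lid fully over them. The third, larger parcel is an extra: leave it where it lies on the deck, and do not disturb the other things on the table.

Things in the scene. Friction and masses are not known exactly. Their poses are not given: they have to be found in the camera images.
- tray: fixed aluminium tray, 290 mm along its x, origin at table height. Open flat deck, top 50 mm above the table, y = -150 to +30 mm; 6 mm thick rails at both x ends stand 12 mm above it. Parcels lie near y = -65 mm in three lanes, x about -95, 0, +95 mm (which is in which varies). On +y the trough: x = -139 to 139 mm, chute down from y = 30 to 75, flat floor y = 75 to 165, 36 mm below deck
- trough (a point): middle of the trough's flat floor, at (0, 120, 14) mm in the tray's frame; axes as the tray's
- lid (a joint): hinge of the trough's dark steel lid, rad: 0 shut and level, 1.57 upright; starts 1.65 to 1.9, leaning outward, stays there. Hinge line along tray x at y = 176 mm, z = 54 mm. Lid 290 mm long, 150 mm from hinge to edge, 5 mm thick, 0.18 kg; flange 8 mm high along the free edge of its outer (top) face. Pushed from outside to below 1.0 it falls shut by itself in 1 to 2 s
- lid_edge (a point): middle of the lid's free edge, 148 mm from the hinge line
- small_parcel_1: small brown cardboard parcel, 55 (own x) x 76 (own y) x 29 mm high, about 0.22 kg, origin at the centre of its underside, turned up to 0.35 rad from the tray's axes; on the deck
- small_parcel_2: the same kind and size of parcel as small_parcel_1, on the deck in another lane
- large_parcel: larger brown cardboard parcel, 75 (own x) x 112 (own y) x 46 mm high, about 0.12 kg, origin at the centre of its underside; on the deck; the extra, to be left there
- marker: bystander: white and black marker pen, 135 mm long along its own y, 16 mm thick, lying right of the tray; origin under its middle
- parcel_side: bystander: small brown parcel, 70 x 102 x 56 mm, left of the tray; origin at the centre of its underside
- parcel_flat: bystander: flat brown parcel, 90 x 122 x 31 mm, right of the tray; origin at the centre of its underside. Besides: tall stacked cartons (300 mm) stand fixed right of the tray about x = 0.66, y = -0.33 m (left face near y = -0.2 m), one of 145 mm at x = 0.28, y = -0.35 m; tape rolls, a stamp and a carton too

How it is judged:
On the way, in this order (a step that is already met when the one before it is completed fails the run):
1. both small parcels lie in the trough while the lid is still open (y of small_parcel_1 in the frame of tray between 0.03 and 0.165 m and x of small_parcel_1 in the frame of tray between -0.14 and 0.14 m and z of each of small_parcel_1, small_parcel_2 in the frame of tray below 0.047 m and y of small_parcel_2 in the frame of tray between 0.03 and 0.165 m and x of small_parcel_2 in the frame of tray between -0.14 and 0.14 m and value of joint lid above 1 rad), for 0.2 s.
2. the lid is shut over them (y of small_parcel_1 in the frame of tray between 0.03 and 0.165 m and x of small_parcel_1 in the frame of tray between -0.14 and 0.14 m and z of each of small_parcel_1, small_parcel_2 in the frame of tray below 0.047 m and y of small_parcel_2 in the frame of tray between 0.03 and 0.165 m and x of small_parcel_2 in the frame of tray between -0.14 and 0.14 m and value of joint lid below 0.06 rad), for 0.2 s.
At the end, for the whole second after the job is handed in: Both small parcels are down inside the trough (their origins between its walls and below the deck's top), the lid is shut to within 0.06 rad, the large parcel lies flat on the deck within 40 mm of where it started, and all is at rest (all of step 2 and z of large_parcel in the frame of tray between 0.045 and 0.06 m and y of large_parcel in the frame of tray below 0.03 m and angle between large_parcel's own z axis and vertical below 0.15 rad and linear speed of each of small_parcel_1, small_parcel_2, large_parcel below 0.02 m/s and velocity of joint lid below 0.05 rad/s); the robot touches nothing.
It fails at once if a small parcel is lifted off the deck (underside more than 45 mm above it) instead of swept (z of any of small_parcel_1, small_parcel_2 in the frame of tray above 0.095 m).
It fails at once if the large parcel is moved more than 40 mm (distance of large_parcel from where it was at the start of the episode above 0.04 m).
It fails at once if a bystander is moved more than 40 mm (distance of any of marker, parcel_side, parcel_flat from where it was at the start of the episode above 0.04 m).
It also fails if it takes over 59 s, if anything falls off the work surface, if the arm or the gripper's body presses on something with over 40 N, if the wrist force passes 120 N, or if a joint passes its speed limit or range.

### The arm

A 6-joint arm with a two-finger parallel gripper is mounted at the origin on the work surface; the furniture and walls round the work are solid. World frame = base frame: x ahead of the robot, y to its left, z up, the work surface at z = 0. Lengths are in m, angles in rad, forces in N, time in s.
With the tool pointing down it reaches from about 0.375 to 0.9 m from the base axis. Payload 3.1 kg.
Tool frame: the origin (TCP) lies where the fingers leave the gripper's body, on its centre line; the fingertips stand 70 mm ahead of it and the grasp point (between the pads) lies 51 mm ahead of it; z points along the fingers, y is the line along which they close (so a half turn about z gives the same grasp; the last joint's range is limited). The gripper opens to 87 mm and grips with 3 to 60 N. Pads are 19 mm wide; open, the fingers measure 117 mm over their backs; the gripper's body (75 mm by 190 mm) begins 51 mm behind the grasp point.
Start: joints at [1.169, 0.527, 1.433, -0, 1.181, -0.178], TCP at [0.139, 0.609, 0.292] pointing down, gripper open.
Joint ranges: [-3.08, 3.08], [-0.75, 2.2], [0.22, 2.44], [-1.43, 4.57], [0, 2.65], [-2.85, 2.85]. Speed limits (rad/s): [2.79, 2.79, 3.14, 3.14, 3.14, 3.14].

### API

Orientations are given as a unit quaternion [x, y, z, w].
In Python, from rig import robot gives the robot as it stands.
- The arm moves only by the tool send_rows, never from a script. Its argument "deltas" is text: rows parted by semicolons, each of 7 numbers parted by spaces: the shift along the tool's x, y, z in mm, then the turn, a rotation vector about the tool's x, y, z in degrees, then the opening, from 0 (shut) to 1 (fully open). A call has 1 to 10 rows; each row shifts and turns the commanded pose from where the row before left it, along the tool's axes as they then stand; what a row does not reach is not made up. A row lasts 1/8 s, in which the tool goes at most 62.5 mm and 10.7 degrees, less where a joint would pass 70% of its speed; a pose out of reach is approached as far as the arm can. A call is refused whole if a number of a shift passes 62.5 or a number of a turn 10.7, either way. A call with a gripper value outside its range is refused whole. The fingers move at their own pace and stop on an object; "newtons" is the grip in N (left out, the last holds). Time passes only in rows, so rows that do not move let the fingers close. It gives the time, the measured TCP pose, the force, the opening and the grip force at its end, in the units of the state.
- robot.get_obs(): the state, without advancing time (a new reading comes with each control period).
- robot.camera(name): name is "scene" or "top" or "wrist"; returns a dict with "image" (400x640x3 uint8, red, green, blue), "depth" (400x640 float32, m along the optical axis (not along the pixel's ray), 0 where there is no reading), "fovy" (degrees; the focal length in pixels is half the picture's height over the tangent of half this angle, whatever the lens; pixels are square), "cx", "cy" (the principal point, pixels), "rvec" (rotation vector, rad) and "tvec" (3), from world to camera coordinates, as OpenCV has them. Camera axes: x right, y down, z forward; pixel columns grow to the right and rows downward; lengths in m; the calibration is good to about 2 mm. A picture is of the moment at which its call begins.
- robot.hand_in(): hands the job in; it is judged then, once.
Trained networks look in the newest picture that a camera, given by its name, has taken for a name from the list of things; names that differ only in an ending like _2 or _b are one class to them, and where a whole thing is asked for, a point or a joint stands for the part that bears it (a point fixed in the world has none). Each returns a list of dicts, best first, with "p" (0 to 1); they miss things now and then, are a little off and sometimes report something else, mostly with a low value. They report only what shows in the picture. A call takes as long as a camera call.
- robot.find_in(camera, thing): "box" ([left, top, right, bottom] in pixels, round what is visible of it).
- robot.cut_out(camera, thing): "region" (400x640 bool, what is visible of it) and "box" ([left, top, right, bottom] in pixels, round what is visible of it).
The state is a dict: "time": time; "q": joint angles; "joint_velocities": joint speeds; "joint_torque": joint torques, N m; "position": TCP position; "tool_rot": TCP orientation; "ft_force": force on the tool from outside, world axes, zero at the start; "moment": the same for the moment, N m; "grip_width": finger opening in m; "grip_force": force on a finger pad.
Only numpy, scipy, OpenCV 4.12 (cv2) and the standard library are available. Lean on these libraries where they do the work, as an engineer would, in place of code of your own. Each camera call takes 0.05 s, during which the arm holds its last target. There are 200 camera calls.

## Working session

There is one attempt and no reset: what is moved stays moved. The work goes in short steps, Python scripts to look and compute and a tool call to move; the robot and the scene stay as the last step left them, time stands still between calls to the robot, and variables do not carry over. Pictures are saved under pics/ and viewed, at most 10 in all, crops included, and the job is handed in when it is done.

Besides the shell and the picture viewer there is one more tool, called after "Emit:" as a command line: name --argument value ..., lists and objects as JSON in quotes. send_rows: Moves the arm, as the interface text tells. Its arguments: {"type":"object","properties":{"deltas":{"type":"string"},"newtons":{"type":"number"}},"required":["deltas"]}

```bash
mkdir -p pics; ls; cat > h.py <<'E'
import numpy as np, cv2
from rig import robot
def cam(n,save=None):
    c=robot.camera(n)
    if save: cv2.imwrite('pics/'+save,c['image'][:,:,::-1])
    return c
def cloud(c):
    f=200/np.tan(np.radians(c['fovy'])/2); R=cv2.Rodrigues(np.array(c['rvec'],float))[0]
    v,u=np.mgrid[:400,:640]; d=c['depth']
    P=np.stack([(u-c['cx'])/f*d,(v-c['cy'])/f*d,d],-1)-np.array(c['tvec']).reshape(3)
    P=P@R; P[d==0]=np.nan
    return P
E
python3 - <<'E'
from h import *
for n in ('top','scene'):
    c=cam(n,n+'0.png');P=cloud(c);np.save(n+'.npy',P)
    print(n,c['fovy'],c['rvec'],c['tvec'])
    for t in ('tray','lid','small_parcel_1','large_parcel','marker','parcel_side','parcel_flat'):
        for r in robot.cut_out(n,t)[:4]:
            q=P[r['region']];q=q[~np.isnan(q[:,0])]
            if len(q)<5: continue
            top=q[q[:,2]>np.percentile(q[:,2],90)-.006]
            rc=cv2.minAreaRect(top[:,:2].astype(np.float32)*1000)
            print(t,round(r['p'],2),np.round(r['box']),'med',np.median(q,0).round(3),'z90',np.percentile(q[:,2],90).round(3),np.round(rc[0]),np.round(rc[1]),round(rc[2],1))
print(robot.get_obs())
E
```

```text
pics
top 52.95503862877798 [ 2.10841825 -2.12096995  0.22596339] [-0.03018543  0.58330591  1.27629219]
tray 0.65 [301. 195. 331. 222.] med [ 0.546 -0.022  0.095] z90 0.099 [549. -22.] [ 73. 104.] 0.0
tray 0.6 [219. 165. 347. 263.] med [0.533 0.126 0.048] z90 0.163 [528. 249.] [289.  26.] 4.4
tray 0.46 [302. 229. 332. 253.] med [ 0.453 -0.031  0.078] z90 0.082 [454. -30.] [54. 74.] 16.9
lid 0.71 [219. 163. 249. 262.] med [0.526 0.234 0.145] z90 0.196 [527. 254.] [288.  17.] 4.7
small_parcel_1 0.84 [304. 229. 331. 250.] med [ 0.453 -0.028  0.078] z90 0.082 [454. -29.] [54. 75.] 16.9
small_parcel_1 0.79 [306. 171. 331. 195.] med [ 0.643 -0.032  0.078] z90 0.082 [646. -31.] [54. 74.] 10.8
large_parcel 0.75 [298. 198. 333. 225.] med [ 0.546 -0.022  0.095] z90 0.099 [549. -24.] [ 73. 107.] 0.0
marker 0.59 [371. 226. 402. 249.] med [ 0.462 -0.263  0.014] z90 0.017 [ 464. -261.] [122.  14.] 54.1
parcel_side 0.63 [182. 220. 216. 252.] med [0.468 0.36  0.054] z90 0.058 [471. 364.] [69. 98.] 18.5
parcel_side 0.26 [370. 230. 400. 251.] med [ 0.465 -0.258  0.013] z90 0.017 [ 463. -262.] [123.  14
[... 1132 characters left out ...]
time': 0.8, 'q': array([ 1.16847596e+00,  5.27442499e-01,  1.43269376e+00,  4.86222345e-05,
        1.18142451e+00, -1.78525374e-01]), 'joint_velocities': array([-0.00070032,  0.00149686,  0.00017007,  0.00024306, -0.00137941,
        0.00106063]), 'joint_torque': array([ 1.46973791e-03, -4.39936066e+01, -1.76984775e+01,  6.36016997e-02,
        5.00266242e-02,  7.35598633e-06]), 'position': array([0.13867391, 0.60939687, 0.29228575]), 'tool_rot': array([ 1.11673302e-01,  9.93744974e-01,  2.17143091e-05, -1.69847403e-05]), 'ft_force': array([ 0.02239774, -0.35986857,  0.5231419 ]), 'moment': array([-0.0448052 , -0.03729916,  0.04480271]), 'grip_force': 0.0, 'grip_width': 0.08710282853616859}
```

```bash
python3 - <<'E'
from h import *
a=np.deg2rad(4.6)
P=np.concatenate([np.load('top.npy').reshape(-1,3),np.load('scene.npy').reshape(-1,3)])
P=P[~np.isnan(P[:,0])]
m=(abs(P[:,0]-.54)<.22)&(P[:,1]>-.15)&(P[:,1]<.22)
d=P[m&(abs(P[:,2]-.05)<.004)]; print('deck',len(d),cv2.minAreaRect((d[:,:2]*1000).astype(np.float32)))
r=P[m&(abs(P[:,2]-.062)<.003)]; print('rails',len(r),cv2.minAreaRect((r[:,:2]*1000).astype(np.float32)))
for y in (r[:,0]<.5,r[:,0]>.6):
    q=r[y]; print(len(q),np.median(q,0),q.min(0),q.max(0),cv2.fitLine((q[:,:2]*1000).astype(np.float32),cv2.DIST_HUBER,0,1,.01).ravel())
f=P[m&(abs(P[:,2]-.014)<.004)]; print('floor',len(f),cv2.minAreaRect((f[:,:2]*1000).astype(np.float32)))
im=np.vstack([cv2.resize(cv2.imread('pics/top0.png')[120:300,160:480],(533,300)),cv2.resize(cv2.imread('pics/scene0.png')[70:390,200:520][:180*320//180],(533,300))])
a=cv2.imread('pics/top0.png')[120:300,120:520];b=cv2.imread('pics/scene0.png')[60:390]
cv2.imwrite('pics/a.png',np.vstack([cv2.resize(a,(640,288)),cv2.resize(b,(640,310))])[:600])
E
```

```text
deck 6951 ((533.7567138671875, 54.46684265136719), (311.3268127441406, 341.3429260253906), 4.894690036773682)
rails 1193 ((510.00079345703125, 59.23872375488281), (357.0746765136719, 351.61578369140625), 4.967137336730957)
894 [0.38860067 0.19157222 0.06172581] [ 0.32001276 -0.12543081  0.05900057] [0.49924584 0.21993444 0.06498632] [ 1.9090302e-01 -9.8160893e-01  3.8867685e+02  7.3016541e+01]
235 [ 0.6901683  -0.00241442  0.06158932] [ 0.60043348 -0.10082187  0.05901505] [0.70184097 0.21928268 0.06497242] [ 1.14400856e-01 -9.93434668e-01  6.91508972e+02 -2.03619213e+01]
floor 5328 ((536.0525512695312, 70.34510803222656), (328.21234130859375, 301.52044677734375), 13.813345909118652)
```

View pics/a.png

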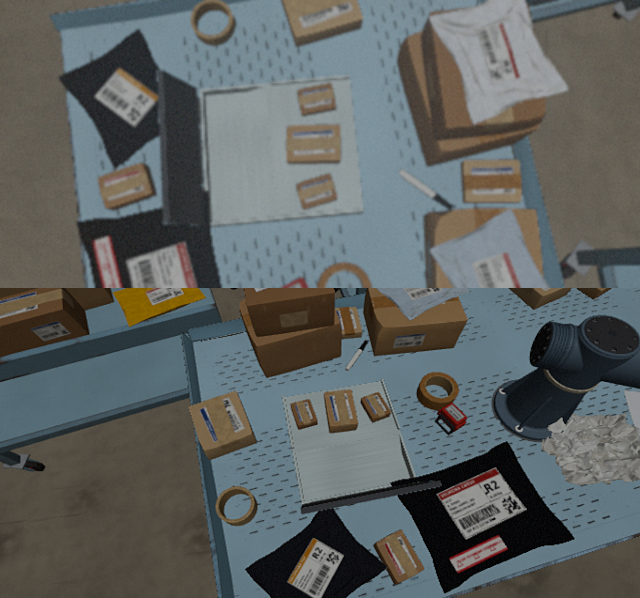

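```bash
python3 - <<'E'
from h import *
a=np.deg2rad(4.7);R=np.array([[np.cos(a),np.sin(a)],[-np.sin(a),np.cos(a)]])
for n in('top','scene'):
    P=np.load(n+'.npy').reshape(-1,3);P=P[~np.isnan(P[:,0])]
    T=np.c_[(P[:,:2]-[.544,.048])@R.T,P[:,2]]
    print(n)
    d=T[(abs(T[:,2]-.05)<.003)&(abs(T[:,0])<.2)&(abs(T[:,1])<.2)]
    for lo in (-.12,-.05,.04,.1):
        q=d[(d[:,0]>lo)&(d[:,0]<lo+.03)]; s=np.sort(q[:,1]); print('deck y range',s[:4],np.histogram(q[:,1],np.arange(-.17,.08,.02))[0])
    for lo in (-.13,-.05,.0):
        q=d[(d[:,1]>lo)&(d[:,1]<lo+.04)]; s=np.sort(q[:,0]); print('x',s[:3],s[-3:])
    q=T[(T[:,2]>.14)&(abs(T[:,0])<.16)&(T[:,1]>.15)&(T[:,1]<.25)]
    print('lid',np.unique(q[:,0].round(2)), np.polyfit(q[:,2],q[:,1],1), q[:,2].max(),np.percentile(q[:,0],[1,99]),np.polyfit(q[:,0],q[:,1],1))
E
```

```text
top
deck y range [-0.16187218 -0.16135666 -0.1610056  -0.1605536 ] [27 38 39  7  0  0  7 40 39 28  0  0]
deck y range [-0.16182976 -0.16146713 -0.16040964 -0.1602961 ] [23 41 15 16 15 22 21 29 37 18  0  0]
deck y range [-0.16250699 -0.1618438  -0.16096349 -0.16058818] [25 35 29 29 35 25 29 27 35 20  0  0]
deck y range [-0.16193618 -0.16111463 -0.16092246 -0.16007133] [20 38  9  0  0  3 31 37 27 24  0  0]
x [-0.13682264 -0.13664154 -0.13580495] [0.14043537 0.14045294 0.14129857]
x [-0.1440248  -0.14362969 -0.13710191] [0.13952394 0.13989036 0.13992759]
x [-0.14422384 -0.14397239 -0.14352391] [0.143778   0.14448491 0.14494497]
lid [-0.14 -0.13 -0.12 -0.11 -0.1  -0.09 -0.08 -0.07 -0.06 -0.05 -0.04 -0.03
 -0.02 -0.01  0.    0.01  0.02  0.03  0.04  0.05  0.06  0.07  0.08  0.09
  0.1   0.11  0.12  0.13  0.14  0.15] [0.38139261 0.13017491] 0.20412269814988132 [-0.14175259  0.14227849] [-0.00079516  0.19783637]
scene
deck y range [-0.16320347 -0.16203787 -0.16181591 -0.16039999] [37 62 18  0  0  0 18 71 77 45  0  0]
deck y range [-0.16241295 -0.16170827 -0.16126826 -0.16100201] [33  2  7  9 15 14 20 53 79 47  0  0]
deck y range [-0.16263084 -0.1613578  -0.1612535  -0.16092541] [35 65 67 52 63 58 75 70 74 56  0  0]
deck y range [-0.16246208 -0.16211068 -0.16148466 -0.16132847] [41 39  6 12 14 23 72 73 75 54  0  0]
x [-0.13863426 -0.13858598 -0.13838699] [0.13868148 0.13878005 0.13907861]
x [-0.13952576 -0.13888419 -0.13880406] [0.13906415 0.13936509 0.13955252]
x [-0.14374326 -0.14357176 -0.1432915 ] [0.14480335 0.14510243 0.14519853]
lid [-0.14 -0.13 -0.12 -0.11 -0.1  -0.09 -0.08 -0.07 -0.06 -0.05 -0.04 -0.03
 -0.02 -0.01 -0.    0.01  0.02  0.03  0.04  0.05  0.06  0.07  0.08  0.09
  0.1   0.11  0.12  0.13  0.14  0.15] [0.42537672 0.12336553] 0.20263299931064369 [-0.14038637  0.14287411] [0.00054821 0.20542912]
```

Emit:
send_rows --deltas "-55 -10 0 0 0 10.3 0.35;-55 -10 0 0 0 10.3 0.35;-55 -10 0 0 0 10.3 0.35;-55 -10 0 0 0 10.3 0.35;0 0 0 0 0 10.3 0.35;0 0 0 0 0 10.3 0.35;0 0 0 0 0 10.3 0.35"

```text
time: 1.68
position: [0.3103, 0.4725, 0.2924]
tool_rot: [0.678, 0.735, 0.0, -0.0]
ft_force: [0.5, 0.0, -0.1]
grip_width: 0.032
grip_force: 0.0
```

Emit:
send_rows --deltas "-40 8 -15 0 0 0 0.35;-55 10 -10 0 0 0 0.35;-55 10 0 0 0 0 0.35;-55 10 0 0 0 0 0.35;-55 10 0 0 0 0 0.35;-55 10 0 0 0 0 0.35;-55 10 0 0 0 0 0.35;-55 10 0 0 0 0 0.35;-55 10 0 0 0 0 0.35;-55 10 0 0 0 0 0.35"

```text
time: 2.92
position: [0.4553, -0.0534, 0.3176]
tool_rot: [0.675, 0.738, 0.0, 0.0]
ft_force: [1.1, 0.2, 0.3]
grip_width: 0.0306
grip_force: 0.0
```

```bash
cat >> h.py <<'E'
a=np.deg2rad(4.7);O=np.array([.545,.0365])
def tray(p): 
    d=np.asarray(p)[...,:2]-O; c,s=np.cos(a),np.sin(a)
    return (np.c_[d@[c,s],d@[-s,c]]*1000).round(1)
def st():
    o=robot.get_obs();p=o['position'];q=o['tool_rot'];print('t',o['time'],'tray xy',tray(p)[0],'z',(p[2]*1000).round(1),'yaw x-90',np.degrees(2*np.arctan2(q[1],q[0])).round(2)-90,'F',o['ft_force'].round(1))
E
python3 -c "from h import *;st()"
```

```text
t 2.925 tray xy [-96.8 -82.2] z 317.6 yaw x-90 5.049999999999997 F [1.1 0.2 0.3]
```

Emit:
send_rows --deltas "-46 0 0 0 0 0 0.35;0 0 50 0 0 0 0.35;0 0 50 0 0 0 0.35;0 0 50 0 0 0 0.35;0 0 30 0 0 0 0.35;0 0 11 0 0 0 0.35;0 0 0 0 0 0 0.35"

```text
time: 3.8
position: [0.4592, -0.0974, 0.1262]
tool_rot: [0.675, 0.738, -0.0, -0.0]
ft_force: [0.9, -0.0, -0.4]
grip_width: 0.0306
grip_force: 0.0
```

```bash
python3 - <<'E'
from h import *
st();c=cam('scene','s1.png');cv2.imwrite('pics/s1c.png',cv2.resize(cv2.imread('pics/s1.png')[100:320,230:490],None,fx=2.5,fy=2.5))
E
```

```text
t 3.8 tray xy [ -96.5 -126.4] z 126.2 yaw x-90 5.079999999999998 F [ 0.9 -0.  -0.4]
```

View pics/s1c.png

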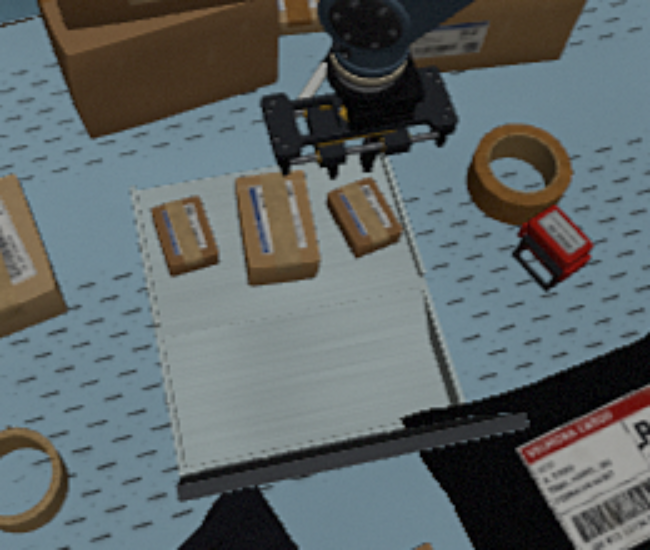

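Emit:
send_rows --deltas "12 0 0 0 0 0 0.35;12 0 0 0 0 0 0.35;12 0 0 0 0 0 0.35;12 0 0 0 0 0 0.35;12 0 0 0 0 0 0.35;12 0 0 0 0 0 0.35;12 0 0 0 0 0 0.35;12 0 0 0 0 0 0.35;12 0 0 0 0 0 0.35"

```text
time: 4.97
position: [0.4492, 0.0111, 0.1262]
tool_rot: [0.675, 0.738, -0.0, -0.0]
ft_force: [1.5, -3.7, 3.9]
grip_width: 0.0306
grip_force: 2.3
```

```bash
cat >> h.py <<'E'
def parcels(n='scene',save=None):
    c=cam(n,save);P=cloud(c)
    for t in('small_parcel_1','large_parcel','lid'):
        for r in robot.cut_out(n,t)[:3]:
            q=P[r['region']];q=q[~np.isnan(q[:,0])]
            if len(q)<20: continue
            z=np.percentile(q[:,2],90);w=q[q[:,2]>z-.006];rc=cv2.minAreaRect((tray(w)).astype(np.float32))
            print(t,round(r['p'],2),'tray',np.round(rc[0]),np.round(rc[1]),round(rc[2]),'z',(z*1000).round())
E
python3 -c "
from h import *
st();parcels()"
```

```text
t 4.975 tray xy [-97.6 -17.5] z 126.2 yaw x-90 5.079999999999998 F [ 1.5 -3.7  3.9]
small_parcel_1 0.95 tray [ 96. -74.] [55. 75.] 7 z 81.0
small_parcel_1 0.76 tray [-92.  32.] [55. 75.] 5 z 81.0
small_parcel_1 0.22 tray [-101. -391.] [196.  81.] 77 z 34.0
large_parcel 0.59 tray [  1. -60.] [110.  72.] 86 z 99.0
lid 0.95 tray [  1. 219.] [289.  14.] 0 z 199.0
```

Emit:
send_rows --deltas "12 0 0 0 0 0 0.35;12 0 0 0 0 0 0.35;12 0 0 0 0 0 0.35;0 0 0 0 0 0 0.35;0 0 0 0 0 0 0.35;0 0 0 0 0 0 0.35"

```text
time: 5.92
position: [0.4462, 0.046, 0.1262]
tool_rot: [0.675, 0.738, -0.0, -0.0]
ft_force: [1.3, -0.7, -0.1]
grip_width: 0.0303
grip_force: 0.3
```

```bash
python3 -c "
from h import *
st();parcels()"
```

```text
t 5.925 tray xy [-97.7  17.6] z 126.2 yaw x-90 5.060000000000002 F [ 1.3 -0.7 -0.1]
small_parcel_1 0.93 tray [ 96. -74.] [55. 75.] 7 z 81.0
small_parcel_1 0.93 tray [-91.  51.] [55. 24.] 1 z 77.0
lid 0.6 tray [  1. 219.] [ 14. 289.] 90 z 199.0
```

Emit:
send_rows --deltas "10 0 0 0 0 0 0.35;10 0 0 0 0 0 0.35;10 0 0 0 0 0 0.35;0 0 0 0 0 0 0.35;0 0 0 0 0 0 0.35"

```text
time: 6.75
position: [0.4434, 0.0763, 0.1262]
tool_rot: [0.675, 0.738, -0.0, -0.0]
ft_force: [0.4, -1.7, -0.2]
grip_width: 0.0304
grip_force: 0.9
```

```bash
python3 -c "
from h import *
st();parcels(save='s2.png');cv2.imwrite('pics/s2c.png',cv2.resize(cv2.imread('pics/s2.png')[100:320,230:490],None,fx=2.5,fy=2.5))"
```

```text
t 6.75 tray xy [-98.  48.] z 126.2 yaw x-90 5.1200000000000045 F [ 0.4 -1.7 -0.2]
small_parcel_1 0.94 tray [-91.  78.] [54. 31.] 1 z 70.0
small_parcel_1 0.68 tray [ 97. -74.] [53. 76.] 7 z 81.0
large_parcel 0.61 tray [  1. -51.] [127.  74.] 85 z 98.0
large_parcel 0.53 tray [-46. 334.] [ 70. 100.] 14 z 58.0
lid 0.75 tray [  1. 219.] [290.  14.] 0 z 199.0
```

View pics/s2c.png

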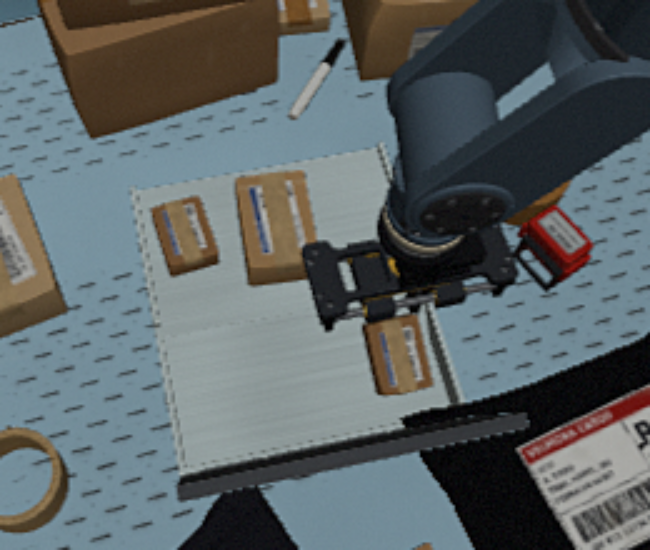

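Emit:
send_rows --deltas "9 0 5 0 0 0 0.35;9 0 7 0 0 0 0.35;8 0 7 0 0 0 0.35;0 0 0 0 0 0 0.35;0 0 0 0 0 0 0.35"

```text
time: 7.58
position: [0.4411, 0.1022, 0.1071]
tool_rot: [0.675, 0.738, -0.0, -0.0]
ft_force: [0.4, -0.5, -0.8]
grip_width: 0.0306
grip_force: 0.0
```

```bash
python3 -c "
from h import *
st();parcels()"
```

```text
t 7.575 tray xy [-98.2  74. ] z 107.1 yaw x-90 5.099999999999994 F [ 0.4 -0.5 -0.8]
small_parcel_1 0.98 tray [ 97. -74.] [54. 77.] 6 z 81.0
small_parcel_1 0.8 tray [-87. 124.] [67. 75.] 6 z 46.0
small_parcel_1 0.7 tray [  1. 219.] [ 14. 289.] 90 z 199.0
large_parcel 0.86 tray [  1. -38.] [152.  74.] 86 z 98.0
lid 0.83 tray [  1. 219.] [ 14. 288.] 90 z 199.0
```

Emit:
send_rows --deltas "-5 0 -50 0 0 0 0.35;-10 0 -50 0 0 0 0.35;-50 50 -10 0 0 0 0.35;-50 50 0 0 0 0 0.35;-50 50 0 0 0 0 0.35;-50 44 0 0 0 0 0.35;0 0 0 0 0 0 0.35"

```text
time: 8.65
position: [0.6347, -0.0803, 0.2162]
tool_rot: [0.677, 0.736, 0.001, 0.003]
ft_force: [-1.9, -0.1, 0.2]
grip_width: 0.0309
grip_force: 0.0
```

```bash
python3 -c "
from h import *
st()"
```

```text
t 8.65 tray xy [  79.8 -123.8] z 216.2 yaw x-90 4.829999999999998 F [-1.9 -0.1  0.2]
```

Emit:
send_rows --deltas "-17 17 0 0 0 0 0.35;0 0 35 0 0 0 0.35;0 0 35 0 0 0 0.35;0 0 20 0 0 0 0.35;0 0 0 0 0 0 0.35"

```text
time: 9.28
position: [0.6482, -0.0907, 0.1245]
tool_rot: [0.675, 0.738, -0.001, -0.002]
ft_force: [0.3, -0.5, 0.2]
grip_width: 0.0305
grip_force: 0.0
```

```bash
python3 -c "
from h import *
st();parcels('scene')"
```

```text
t 9.275 tray xy [  92.4 -135.2] z 124.5 yaw x-90 5.090000000000003 F [ 0.3 -0.5  0.2]
small_parcel_1 0.66 tray [-93. 124.] [55. 75.] 3 z 45.0
small_parcel_1 0.59 tray [ 97. -74.] [54. 75.] 5 z 81.0
large_parcel 0.65 tray [  0. -60.] [111.  74.] 86 z 98.0
lid 0.59 tray [  1. 219.] [ 14. 289.] 90 z 199.0
```

Emit:
send_rows --deltas "4 4 -1 0 0 0 0.35;12 0 0 0 0 0 0.35;12 0 0 0 0 0 0.35;12 0 0 0 0 0 0.35;12 0 0 0 0 0 0.35;12 0 0 0 0 0 0.35;12 0 0 0 0 0 0.35;12 0 0 0 0 0 0.35;12 0 0 0 0 0 0.35;12 0 0 0 0 0 0.35"

```text
time: 10.72
position: [0.6436, 0.0212, 0.127]
tool_rot: [0.675, 0.738, -0.0, -0.0]
ft_force: [-0.3, -2.5, 2.3]
grip_width: 0.0305
grip_force: 1.6
```

```bash
python3 -c "
from h import *
st();parcels('scene')"
```

```text
t 10.725 tray xy [ 97.  -23.3] z 127.0 yaw x-90 5.079999999999998 F [-0.3 -2.5  2.3]
small_parcel_1 0.88 tray [-92. 121.] [54. 70.] 3 z 46.0
small_parcel_1 0.63 tray [98. 27.] [55. 76.] 0 z 81.0
small_parcel_1 0.37 tray [  2. 219.] [288.  14.] 0 z 199.0
large_parcel 0.64 tray [  3. -34.] [167.  80.] 81 z 98.0
lid 0.67 tray [  2. 219.] [283.  14.] 0 z 199.0
```

Emit:
send_rows --deltas "12 0 0 0 0 0 0.35;12 0 0 0 0 0 0.35;12 0 0 0 0 0 0.35;12 0 0 0 0 0 0.35;12 0 0 0 0 0 0.35;11 0 0 0 0 0 0.35;9 0 5 0 0 0 0.35;9 0 7 0 0 0 0.35;8 0 7 0 0 0 0.35;0 0 0 0 0 0 0.35"

```text
time: 12.18
position: [0.6343, 0.118, 0.1068]
tool_rot: [0.675, 0.738, -0.001, -0.001]
ft_force: [0.2, 0.0, -0.4]
grip_width: 0.0305
grip_force: 0.0
```

Emit:
send_rows --deltas "0 0 0 0 0 0 0.35;0 0 0 0 0 0 0.35;-5 0 -50 0 0 0 0.35;0 0 -50 0 0 0 0.35;0 0 -50 0 0 0 0.35;0 0 -50 0 0 0 0.35;0 0 0 0 0 0 0.35"

```text
time: 13.05
position: [0.638, 0.1119, 0.3139]
tool_rot: [0.675, 0.738, 0.004, 0.004]
ft_force: [1.0, -0.8, -1.0]
grip_width: 0.0303
grip_force: 0.0
```

```bash
python3 -c "
from h import *
st();parcels('scene',save='s3.png');parcels('top');cv2.imwrite('pics/s3c.png',cv2.resize(cv2.imread('pics/s3.png')[100:320,230:490],None,fx=2.5,fy=2.5))"
```

```text
t 13.05 tray xy [98.9 67.5] z 313.9 yaw x-90 5.049999999999997 F [ 1.  -0.8 -1. ]
small_parcel_1 0.76 tray [-93. 124.] [54. 76.] 3 z 46.0
small_parcel_1 0.68 tray [ 97. 126.] [54. 78.] 1 z 46.0
small_parcel_1 0.44 tray [  1. 219.] [ 14. 288.] 90 z 199.0
large_parcel 0.66 tray [18. 41.] [149.  45.] 73 z 99.0
lid 0.66 tray [  1. 219.] [289.  14.] 0 z 199.0
large_parcel 0.96 tray [ -1. -61.] [107.  73.] 85 z 99.0
```

View pics/s3c.png

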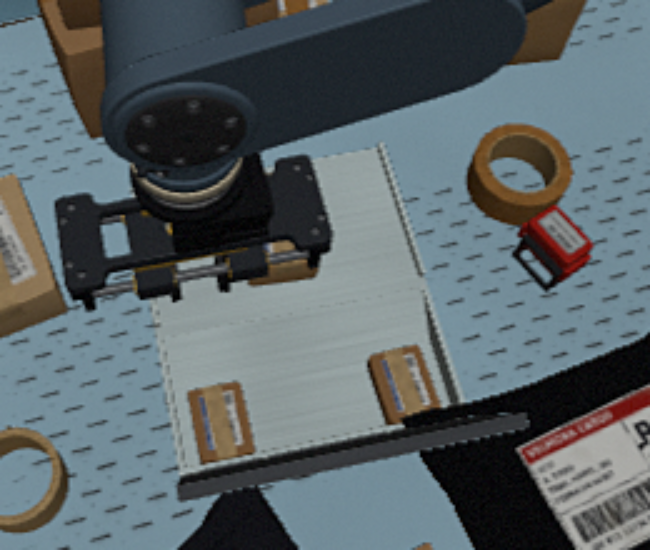

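Emit:
send_rows --deltas "40 -25 0 0 0 0 0.35;45 -25 0 0 0 0 0.35;45 -25 0 0 0 0 0.35;45 -25 0 0 0 0 0.35;37 0 0 0 0 0 0.35;0 0 0 0 0 0 0.35"

```text
time: 14.2
position: [0.5163, 0.3168, 0.3074]
tool_rot: [0.674, 0.739, -0.0, -0.0]
ft_force: [1.1, -0.4, -0.6]
grip_width: 0.0303
grip_force: 0.0
```

```bash
python3 -c "
from h import *
st()"
```

```text
t 14.2 tray xy [ -5.7 281.7] z 307.4 yaw x-90 5.310000000000002 F [ 1.1 -0.4 -0.6]
```

Emit:
send_rows --deltas "0 0 40 0 0 0 0.35;0 0 40 0 0 0 0.35;-12 0 5 0 0 0 0.35;-12 0 0 0 0 0 0.35;-12 0 0 0 0 0 0.35;-12 0 0 0 0 0 0.35;-12 0 0 0 0 0 0.35;-12 0 0 0 0 0 0.35;-12 0 0 0 0 0 0.35;-12 0 0 0 0 0 0.35"

```text
time: 15.45
position: [0.5257, 0.218, 0.2229]
tool_rot: [0.675, 0.738, -0.0, -0.0]
ft_force: [0.6, -0.0, -0.7]
grip_width: 0.0305
grip_force: 0.2
```

```bash
python3 -c "
from h import *
st();parcels()"
```

```text
t 15.45 tray xy [ -4.4 182.4] z 222.9 yaw x-90 5.079999999999998 F [ 0.6 -0.  -0.7]
small_parcel_1 0.46 tray [106. 121.] [75. 43.] 79 z 46.0
large_parcel 0.75 tray [ 8. 10.] [251.  73.] 85 z 98.0
lid 0.68 tray [  0. 198.] [ 78. 288.] 90 z 204.0
```

Emit:
send_rows --deltas "-12 0 0 0 0 0 0.35;-12 0 0 0 0 0 0.35;-12 0 0 0 0 0 0.35;-12 0 0 0 0 0 0.35;-12 0 0 0 0 0 0.35;-12 0 0 0 0 0 0.35;0 0 0 0 0 0 0.35;0 0 0 0 0 0 0.35;0 0 0 0 0 0 0.35;0 0 0 0 0 0 0.35"

```text
time: 16.9
position: [0.532, 0.1474, 0.223]
tool_rot: [0.675, 0.738, 0.0, -0.0]
ft_force: [-1.0, 0.2, 0.6]
grip_width: 0.0304
grip_force: 0.0
```

```bash
python3 -c "
from h import *
st();parcels(save='s4.png');cv2.imwrite('pics/s4c.png',cv2.resize(cv2.imread('pics/s4.png')[100:320,230:490],None,fx=2.5,fy=2.5))"
```

```text
t 16.9 tray xy [ -3.8 111.6] z 223.0 yaw x-90 5.109999999999999 F [-1.   0.2  0.6]
large_parcel 0.83 tray [ 8. -1.] [231.  69.] 85 z 99.0
lid 0.81 tray [  1. 103.] [154. 290.] 90 z 60.0
```

View pics/s4c.png

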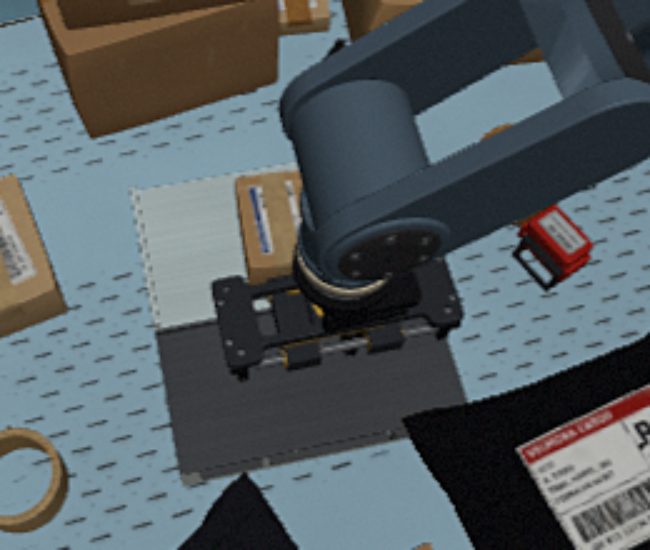

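Emit:
send_rows --deltas "0 0 -40 0 0 0 0.35;0 0 -40 0 0 0 0.35;40 0 0 0 0 0 0.35;50 0 0 0 0 0 0.35;50 0 0 0 0 0 0.35;50 0 0 0 0 0 0.35;0 0 0 0 0 0 0.35;0 0 0 0 0 0 0.35;0 0 0 0 0 0 0.35"

```text
time: 18.23
position: [0.5155, 0.335, 0.3029]
tool_rot: [0.676, 0.737, -0.0, 0.0]
ft_force: [0.1, 0.6, -0.1]
grip_width: 0.0309
grip_force: 0.0
```

```bash
python3 -c "
from h import *
st()
for n in('top','scene'):
    P=cloud(cam(n)).reshape(-1,3);P=P[~np.isnan(P[:,0])];t=tray(P);m=(abs(t[:,0])<130)&(t[:,1]>50)&(t[:,1]<165)&(P[:,2]<.1)
    print(n,m.sum(),np.polyfit(t[m,1],P[m,2]*1000,1),np.percentile(P[m,2],[2,50,98]))
parcels('top')"
```

```text
t 18.225 tray xy [ -5.  299.9] z 302.9 yaw x-90 4.989999999999995 F [ 0.1  0.6 -0.1]
top 2674 [6.31085942e-04 5.56462099e+01] [0.05006167 0.05572486 0.06151082]
scene 3455 [-1.50073720e-03  5.68901518e+01] [0.05372168 0.05674374 0.05975815]
large_parcel 0.73 tray [ -1. -60.] [107.  73.] 85 z 99.0
lid 0.95 tray [  0. 102.] [154. 289.] 90 z 59.0
lid 0.62 tray [-106. -290.] [131.  15.] 50 z 17.0
lid 0.21 tray [-48. 330.] [67. 95.] 14 z 58.0
```

Lid is level (slope ≈ 0.001), and the large parcel hasn't moved.

```bash
python3 -c "
from rig import robot
print(robot.hand_in())"
```

```text
the job is handed in; nothing more can be done
None
```

I swept both small parcels into the trough and shut the lid level over them. The large parcel stayed where it was, and the job is handed in at about 18 s; no verdict came back.

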